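# Snap in the slide retainer and feed the carrier under the UV guard

### The arm

A 7-joint arm with a two-finger parallel gripper is mounted at the origin on the work surface. World frame = base frame: x ahead of the robot, y to its left, z up, the work surface at z = 0. Lengths are in m, angles in rad, forces in N, time in s.
With the tool pointing down it reaches from about 0.425 to 0.95 m from the base axis. Payload 16.7 kg.
Tool frame: the origin (TCP) lies at the very end of the fingers, on their centre line; the grasp point (between the pads) lies 19 mm behind it; z points along the fingers, y is the line along which they close (so a half turn about z gives the same grasp; the last joint's range is limited). The gripper opens to 94 mm and grips with 3 to 60 N. Pads are 16 mm wide; open, the fingers measure 119 mm over their backs; the gripper's body (75 mm by 177 mm) begins 78 mm behind the grasp point.
Start: joints at [-1.452, 0.426, 0.074, 1.606, -0.034, 1.111, -0.067], TCP at [0.179, 0.651, 0.205] pointing down, gripper open.
Joint ranges: [-2.85, 2.85], [-0.5, 2.14], [-1.23, 1.37], [0.21, 2.46], [-1.02, 4.16], [0.16, 2.05], [-2.73, 2.73]. Speed limits (rad/s): [1.89, 1.89, 2.39, 2.39, 3.01, 3.01, 3.01].

### API

Orientations are given as a rotation vector (axis times angle).
In Python, from bench import * gives the robot as it stands.
- The arm moves only by the tool jog_arm, never from a script. Its argument "steps" is a list of rows, each an object with "claw": the closure, from 0 (fully open) to 1 (shut); "offset": the shift along the tool's x, y, z normalised to -1 to 1, where 1 is 40 mm, a list of three; "angular": the turn, a rotation vector about the tool's x, y, z normalised to -1 to 1, where 1 is 0.1 rad, a list of three. A call has 1 to 10 rows; each row shifts and turns the commanded pose from where the row before left it, along the tool's axes as they then stand; what a row does not reach is not made up. A row lasts 1/12 s, in which the tool goes at most 41.7 mm and 7.16 degrees, less where a joint would pass 70% of its speed; a pose out of reach is approached as far as the arm can. A call with a number of a shift or a turn outside -1 to 1 is refused whole. A call with a gripper value outside its range is refused whole. The fingers move at their own pace and stop on an object; "newtons" is the grip in N (left out, the last holds). Time passes only in rows, so rows that do not move let the fingers close. It gives the time, the measured TCP pose, the force, the opening and the grip force at its end, in the units of the state.
- get_state(): the state, without advancing time (a new reading comes with each control period).
- read_camera(name): name is "side" or "top" or "wrist"; returns (picture, depth): 384x512x3 uint8, red, green, blue; 384x512 float32, m along the optical axis (not along the pixel's ray), 0 where there is no reading.
- camera_params(name): a dict with "K" (3x3 intrinsics, pixels), "rvec" (rotation vector, rad) and "tvec" (3), from world to camera coordinates, as OpenCV has them; the wrist camera has in their place "T_tool_cam" (4x4, takes a point from camera to tool coordinates, whose origin is the TCP and whose axes are the flange's). Camera axes: x right, y down, z forward; pixel columns grow to the right and rows downward; lengths in m; the calibration is good to about 2 mm. The wrist camera is an equidistant fisheye: a pixel r from the principal point sees the ray r / f radians off the axis. A picture is of the moment at which its call begins: read the wrist's pose just before it. camera_params takes no time and is no camera call.
- finish_job(): hands the job in; it is judged then, once.
Trained networks look in the newest picture that a camera, given by its name, has taken for a name from the list of things; names that differ only in an ending like _2 or _b are one class to them, and where a whole thing is asked for, a point or a joint stands for the part that bears it (a point fixed in the world has none). Each returns a list of dicts, best first, with "conf" (0 to 1); they miss things now and then, are a little off and sometimes report something else, mostly with a low value. They report only what shows in the picture. A call takes as long as a camera call. They do not tell look-alikes from the thing itself.
- masks_of(camera, target): "pixels" (384x512 bool, what is visible of it) and "extent" ([left, top, right, bottom] in pixels, round what is visible of it).
The state is a dict: "clock": time; "joint_positions": joint angles; "joint_velocities": joint speeds; "joint_torque": joint torques, N m; "tool_pos": TCP position; "tool_rot": TCP orientation; "contact_force": force on the tool from outside, world axes, zero at the start; "moment": the same for the moment, N m; "grip_width": finger opening in m; "finger_force": force on a finger pad.
Only numpy, scipy, OpenCV 4.12 (cv2) and the standard library are available. Lean on these libraries where they do the work, as an engineer would, in place of code of your own. Each camera call takes 0.05 s, during which the arm holds its last target. There are 200 camera calls.

### The job

On the infeed of the UV steriliser a slide carrier is waiting with its black retainer still standing up on its catches. Take the blue push stick by its handle, press the retainer straight down with the stick's heel until it snaps in all round, then push the carrier from behind along the rails, under the amber guard, until it is home against the stop inside. Draw the stick out and stand it back on the grey mat on its feet; keep the gripper itself off the carrier and the retainer, and do not disturb the other things on the bench.

Things in the scene. Friction and masses are not known exactly. Their poses are not given: they have to be found in the camera images.
- steriliser: Cream UV steriliser, fixed. Origin on the table, under the amber guard's lower edge, midway between the rails; x points into the chamber (the feeding direction), y to its left, z up. The hood, x = 30 to 250 mm, 240 mm wide, 193 mm high, has amber windows in its roof and right side. When the carrier is home against the stop its centre is at x = 95 mm.
- bed_end (a point): Outer end of the steel infeed bed, on its top face, 30 mm above the table (270 mm before the guard, axes as the steriliser's). The bed, 112 mm wide, runs level and straight through the opening. Two aluminium rails on it, 12 mm high and 84 mm apart inside, run from here to the stop and guide the carrier.
- guard_edge (a point): Middle of the lower edge of the amber guard, 50 mm above the table: the opening under it is 20 mm high. The carrier with its retainer seated and the stick's blade go under it; a retainer still standing up does not. Above this edge the guard, 136 mm wide, leans away from the infeed, 30 mm over 80 mm of height, up to the hood.
- stop_face (a point): Middle of the face of the fixed stop inside the chamber, 155 mm past the guard's edge and 7 mm above the bed; the carrier's front edge meets it.
- carrier_mid (a point): Centre of the aluminium slide carrier, half-way up: a loose plate 120 mm long (x, the feeding direction), 80 mm wide (y), 14 mm high, about 0.3 kg, lying between the rails with 2 mm play each side, before the guard. Axes nearly parallel to the steriliser's. Its rear edge is 60 mm behind this point. The recess in its top holds a glass slide and the retainer.
- retainer_mid (a point): Centre of the black retainer, a loose frame 84 (x) x 40 (y) x 10.5 mm with a bridge 26 mm wide across its middle (grey square) to press on. It rests level on two sprung ball catches at the recess's ends, its centre 10.3 mm above the carrier's centre. Pressed down 7 mm with about 7 N it snaps home on the recess floor: 3.2 mm above the carrier's centre, top 1.5 mm proud of the carrier.
- stick_grip (a point): Centre of the push stick's upright handle: 34 mm (x) by 26 mm (y, the way to grip it), reaching from 12 to 84 mm above the feet; this point is 50 mm above them. The blue stick is one rigid loose piece, about 0.15 kg, 160 mm long along x; x points from handle to nose, z up. A rib 10 mm wide, top 23 mm above the feet, runs from the handle 46 mm forward of this point.
- stick_heel (a point): Middle of the underside of the heel, the rubber foot straight below the handle's centre, 30 (x) x 34 (y) x 4 mm. Between heel and nose the blade is 40 mm wide, its underside 4 mm and its top 12 mm above the feet; it ends 25 mm behind the handle's centre.
- stick_nose (a point): Middle of the flat front face of the stick's nose, which is 40 mm wide and 12 mm high and stands on the same level as the heel; this point is 6 mm above that level and 135 mm ahead of the handle's centre.
- mat: Grey mat, fixed, 260 mm (x) by 170 mm (y), 2 mm thick; origin at the centre of its underside. The push stick stands on it, lengthwise along its x axis, in the +y half; forceps lie in the -y half.
- forceps: Steel forceps lying on the mat, 120 x 12 x 8 mm. Leave alone.
- dish: Closed clear culture dish with pink medium, 63 mm across, 16 mm high. Leave alone.
- pipette: Blue and white hand pipette lying on the table, about 280 mm long. Leave alone.
- slide_box: Orange slide box, 85 x 95 x 32 mm. Leave alone.
- wash_bottle: White bottle with a red cap, 60 mm across, 130 mm high. Leave alone.
- jar: Amber glass jar with a white cap, 52 mm across, 60 mm high. Leave alone.
- marker: Black marker pen with a green cap, 130 mm long, lying. Leave alone.
Things that resemble listed ones, but are neither listed nor needed, are in the scene too. What is shaped like the part that bears carrier_mid but red is not meant.

How it is judged:
On the way, in this order (a step that is already met when the one before it is completed fails the run):
1. the retainer is snapped down level into the carrier (z of retainer_mid in the frame of carrier_mid between 0 and 0.005 m and angle between the z axis of retainer_mid and the z axis of carrier_mid, either way round below 0.035 rad), for 0.3 s.
2. the carrier, its retainer seated, is home against the stop under the guard (all of step 1 and x of carrier_mid in the frame of steriliser above 0.089 m and z of carrier_mid in the frame of steriliser below 0.041 m and angle between carrier_mid's own z axis and vertical below 0.06 rad), for 0.3 s.
At the end, for the whole second after the job is handed in: The retainer is seated level in the carrier (within 1.8 mm of fully down, 2 degrees), the carrier lies flat within 6 mm of the stop inside the steriliser, and the push stick stands still on its feet with handle and nose both over the mat (all of step 2 and x of stick_grip in the frame of mat between -0.13 and 0.13 m and y of stick_grip in the frame of mat between -0.085 and 0.085 m and x of stick_nose in the frame of mat between -0.13 and 0.13 m and y of stick_nose in the frame of mat between -0.085 and 0.085 m and angle between stick_grip's own z axis and vertical below 0.1 rad and height (world z) of stick_grip below 0.058 m and linear speed of each of stick, carrier below 0.02 m/s); the robot touches nothing.
It fails at once if the gripper or arm touches the carrier or the retainer (contact force between any of the fingers, the arm and carrier above 1 N or contact force between any of the fingers, the arm and retainer above 1 N).
It fails at once if a bystander is moved more than 30 mm (distance of any of forceps, dish, pipette, slide_box, wash_bottle, jar, marker from where it was at the start of the episode above 0.03 m).
It also fails if it takes over 67 s, if anything falls off the work surface, if the arm or the gripper's body presses on something with over 40 N, if the wrist force passes 120 N, or if a joint passes its speed limit or range.

## Working session

There is one attempt and no reset: what is moved stays moved. The work goes in short steps, Python scripts to look and compute and a tool call to move; the robot and the scene stay as the last step left them, time stands still between calls to the robot, and variables do not carry over. Pictures are saved under pics/ and viewed, at most 10 in all, crops included, and the job is handed in when it is done.

Besides the shell and the picture viewer there is one more tool, called after "Call:" as name(argument=value, ...), one argument or row to a line, values as JSON. jog_arm: Moves the arm, as the interface text tells. Scaled input: -1 to 1 covers 40 mm each way for a shift and 0.1 rad each way for a turn. Its arguments: {"type":"object","properties":{"steps":{"type":"array"},"newtons":{"type":"number"}},"required":["steps"]}

```bash
mkdir -p pics; cat > h.py <<'E'
from bench import *
import numpy as np, cv2
from scipy.spatial.transform import Rotation as R
def cloud(name):
    im,d=read_camera(name); p=camera_params(name); K=np.array(p["K"])
    v,u=np.mgrid[:384,:512]
    c=np.stack([(u-K[0,2])/K[0,0]*d,(v-K[1,2])/K[1,1]*d,d],-1)
    Rm=R.from_rotvec(np.ravel(p["rvec"])).as_matrix()
    w=(c-np.ravel(p["tvec"]))@Rm
    w[d==0]=np.nan
    return im,w
def save(im,f): cv2.imwrite(f,cv2.cvtColor(im,cv2.COLOR_RGB2BGR))
E
python3 - <<'E'
from h import *
s=get_state(); print(s["tool_pos"],s["tool_rot"],s["clock"])
for n in("top","side"):
    im,w=cloud(n); save(im,f"pics/{n}.png"); np.savez(f"{n}.npz",im=im,w=w)
    for t in("steriliser","carrier_mid","retainer_mid","stick_grip","mat","forceps"):
        for m in masks_of(n,t)[:3]:
            q=w[m["pixels"]]; q=q[~np.isnan(q[:,0])]
            print(n,t,round(m["conf"],2),np.round(m["extent"]),np.round(np.median(q,0),3),np.round(np.percentile(q,[3,97],0),3).tolist())
E
```

```text
[0.17917269 0.65033374 0.20477242] [-4.21040260e-01 -3.11317187e+00  1.99505360e-03] 0.0
top steriliser 0.95 [ 80. 151. 265. 244.] [0.475 0.289 0.19 ] [[0.374, 0.038, 0.027], [0.598, 0.448, 0.198]]
top carrier_mid 0.72 [371. 227. 397. 245.] [ 0.359 -0.436  0.058] [[0.334, -0.461, 0.003], [0.381, -0.417, 0.064]]
top carrier_mid 0.55 [228. 202. 264. 233.] [ 0.436 -0.005  0.043] [[0.393, -0.057, 0.034], [0.474, 0.057, 0.049]]
top retainer_mid 0.72 [ 82. 152. 264. 243.] [0.476 0.29  0.191] [[0.376, 0.054, 0.027], [0.597, 0.446, 0.198]]
top retainer_mid 0.58 [195. 110. 216. 130.] [0.738 0.126 0.089] [[0.72, 0.105, 0.02], [0.768, 0.154, 0.132]]
top retainer_mid 0.53 [231. 209. 261. 226.] [ 0.435 -0.002  0.051] [[0.412, -0.041, 0.036], [0.455, 0.04, 0.058]]
top stick_grip 0.62 [234. 209. 260. 226.] [ 0.432 -0.002  0.051] [[0.412, -0.038, 0.033], [0.454, 0.039, 0.057]]
top stick_grip 0.56 [317. 179. 371. 197.] [ 0.518 -0.323  0.015] [[0.495, -0.389, 0.003], [0.543, -0.243, 0.086]]
top mat 0.91 [300. 154. 381. 210.] [ 0.552 -0.302  0.002] [[0.46, -0.429, -0.003], [0.621, -0.184, 0.008]]
top m
[... 509 characters left out ...]
, -0.039, 0.035], [0.451, 0.036, 0.054]]
side stick_grip 0.76 [281. 237. 338. 282.] [ 0.516 -0.359  0.015] [[0.495, -0.393, 0.01], [0.54, -0.247, 0.085]]
side stick_grip 0.36 [365. 282. 411. 313.] [ 0.598 -0.507  0.012] [[0.533, -0.511, 0.007], [0.657, -0.5, 0.015]]
side mat 0.65 [284. 168. 304. 182.] [ 0.709 -0.024  0.014] [[0.685, -0.048, 0.001], [0.737, 0.01, 0.017]]
side mat 0.62 [254. 214. 373. 310.] [ 0.533 -0.325  0.002] [[0.458, -0.431, -0.001], [0.622, -0.184, 0.004]]
side mat 0.2 [279. 235. 338. 282.] [ 0.516 -0.358  0.015] [[0.495, -0.394, 0.004], [0.542, -0.246, 0.084]]
side forceps 0.59 [307. 230. 341. 256.] [ 0.591 -0.264  0.008] [[0.583, -0.341, 0.002], [0.602, -0.234, 0.012]]
```

View pics/top.png

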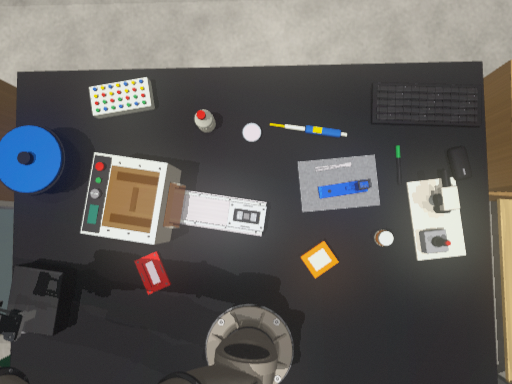

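View pics/side.png

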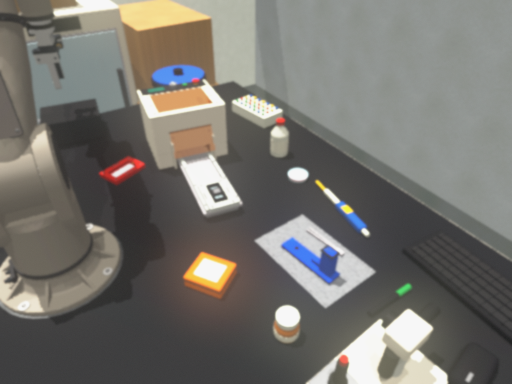

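```bash
python3 - <<'E'
from h import *
for n in("top","side"):
    z=np.load(n+".npz"); im,w=z["im"].astype(int),z["w"]
    hsv=cv2.cvtColor(z["im"],cv2.COLOR_RGB2HSV)
    x,y,h=w[...,0],w[...,1],w[...,2]
    roi=(x>.44)&(x<.64)&(y>-.45)&(y<-.17)
    blue=roi&(hsv[...,1]>110)&(hsv[...,0]>95)&(hsv[...,0]<130)
    hd=blue&(h>.075); print(n,"handle top",hd.sum(),np.nanmean(w[hd],0),np.percentile(w[hd],[2,98],0).round(3).tolist())
    bl=blue&(h>.008)&(h<.03)
    (c,sz,a)=cv2.minAreaRect(w[blue&(h>.006)][:,:2].astype(np.float32)*1000); print("stick rect",c,sz,a)
    mt=roi&(h<.008)&(hsv[...,1]<60); (c,sz,a)=cv2.minAreaRect(w[mt][:,:2].astype(np.float32)*1000);print("mat rect",c,sz,a)
    # hood roof
    rf=(h>.185)&(h<.2)&(y>-.0)&(x<.62)&(x>.34)&(y<.48)
    c,sz,a=cv2.minAreaRect(w[rf][:,:2].astype(np.float32)*1000);print("roof",c,sz,a)
    # bed region outer
    b=(h>.025)&(h<.065)&(x>.35)&(x<.52)&(y<.1)&(y>-.25)
    c,sz,a=cv2.minAreaRect(w[b][:,:2].astype(np.float32)*1000);print("bed",c,sz,a)
    # carrier: z 40-48
    for lo,hi,nm in((.0425,.049,"carr"),(.052,.064,"ret")):
        q=b&(h>lo)&(h<hi)&(y<.09)&(y>-.09); c,sz,a=cv2.minAreaRect(w[q][:,:2].astype(np.float32)*1000);print(nm,q.sum(),c,sz,a,np.nanmedian(h[q]))
E
```

```text
top handle top 53 [ 0.52701334 -0.37238783  0.08420778] [[0.517, -0.385, 0.08], [0.536, -0.36, 0.088]]
stick rect (519.2117919921875, -317.1309814453125) (38.898826599121094, 159.683837890625) 7.80055570602417
mat rect (540.0087280273438, -309.96209716796875) (279.9165344238281, 199.97178649902344) 89.99214172363281
roof (489.9225769042969, 349.614990234375) (223.63980102539062, 240.426513671875) 80.78665161132812
bed (420.77325439453125, -73.34477233886719) (367.07403564453125, 111.8483657836914) 80.60382843017578
carr 515 (435.9119873046875, 17.091407775878906) (152.44436645507812, 99.5904769897461) 81.02381896972656 0.044933612103792146
ret 120 (433.8012390136719, 0.6777496337890625) (77.62242889404297, 39.54281234741211) 81.18651580810547 0.05419214066933534
side handle top 95 [ 0.52635186 -0.37410506  0.08302791] [[0.515, -0.388, 0.076], [0.538, -0.36, 0.086]]
stick rect (519.76416015625, -318.11517333984375) (42.23277282714844, 160.14398193359375) 8.006784439086914
mat rect (539.9989013671875, -310.00347900390625) (279.9212951660156, 199.9217529296875) 89.96458435058594
roof (489.4816589355469, 348.7796630859375) (227.34815979003906, 241.48077392578125) 80.56195831298828
bed (420.84417724609375, -73.7806396484375) (364.9269714355469, 112.84186553955078) 81.03765106201172
carr 452 (433.4351806640625, 8.739761352539062) (142.3296356201172, 98.61224365234375) 80.5452880859375 0.04399126854745751
ret 84 (433.1177673339844, -0.0609283447265625) (78.3304214477539, 38.97809600830078) 80.6234359741211 0.052712204441318196
```

Top view: the stick stands on the mat at about (345,188) with its handle at the right. The carrier with its black retainer is at (246,216) at the outer end of the bed, and the hood is at (128,200). The red look-alike is at (152,272). The side view agrees, and the measured sizes match those given, so I can start moving.

```bash
cat > plan.py <<'E'
from h import *
def plan(way, step=36., claw=0):
    """way: list of (x,y,z mm, azimuth of tool y deg). prints rows; simulated with rounding"""
    s=get_state(); p=np.array(s["tool_pos"])*1000; r=R.from_rotvec(s["tool_rot"]); out=[]
    for w in way:
        st=w[4] if len(w)>4 else step
        g=np.array(w[:3],float); a=np.radians(w[3])
        y=np.array([np.cos(a),np.sin(a),0]); z=np.array([0,0,-1.]); G=R.from_matrix(np.c_[np.cross(y,z),y,z])
        n=int(max(np.ceil(np.linalg.norm(g-p)/st),np.ceil((r.inv()*G).magnitude()/.095),1))
        for k in range(n,0,-1):
            o=np.round(r.inv().apply((g-p)/k)/40,2); t=np.round((r.inv()*G).as_rotvec()/k/.1,2)
            p=p+r.apply(o*40); r=r*R.from_rotvec(t*.1); out.append((o+0.,t+0.))
    for i,(o,t) in enumerate(out):
        if i%10==0: print("--")
        print('{"claw":%g,"offset":%s,"angular":%s},'%(claw,o.tolist(),t.tolist()))
    print(p,r.as_rotvec())
E
python3 - <<'E'
from plan import *
plan([(250,600,300,60),(450,440,310,30),(590,150,300,7.9),(570,-200,250,7.9),(527,-372,140,7.9),(527,-372.5,44,7.9,24)])
E
```

```text
--
{"claw":0,"offset":[-0.51, -0.19, -0.59],"angular":[0.0, 0.0, 0.64]},
{"claw":0,"offset":[-0.52, -0.15, -0.59],"angular":[0.0, 0.0, 0.64]},
{"claw":0,"offset":[-0.53, -0.12, -0.59],"angular":[0.0, 0.0, 0.63]},
{"claw":0,"offset":[-0.54, -0.09, -0.59],"angular":[0.0, 0.0, 0.64]},
{"claw":0,"offset":[-0.79, -0.12, -0.03],"angular":[0.0, 0.0, 0.65]},
{"claw":0,"offset":[-0.8, -0.07, -0.03],"angular":[0.0, 0.0, 0.65]},
{"claw":0,"offset":[-0.8, -0.02, -0.03],"angular":[0.0, 0.0, 0.66]},
{"claw":0,"offset":[-0.8, 0.04, -0.03],"angular":[0.0, 0.0, 0.65]},
{"claw":0,"offset":[-0.8, 0.09, -0.03],"angular":[0.0, 0.0, 0.66]},
{"claw":0,"offset":[-0.79, 0.14, -0.03],"angular":[0.0, 0.0, 0.65]},
--
{"claw":0,"offset":[-0.77, 0.19, -0.04],"angular":[0.0, 0.0, 0.66]},
{"claw":0,"offset":[-0.76, 0.24, -0.03],"angular":[0.0, 0.0, 0.65]},
{"claw":0,"offset":[-0.89, -0.07, 0.03],"angular":[0.0, 0.0, 0.43]},
{"claw":0,"offset":[-0.89, -0.03, 0.03],"angular":[0.0, 0.0, 0.43]},
{"claw":0,"offset":[-0.9, 0.01, 0.03],"angular":[0.0, 0.0, 0.43]},
{"claw":0,"offset":[-0.89, 0.05, 0.03],"angular":[0.0, 0.0
[... 1097 characters left out ...]
.0]},
{"claw":0,"offset":[-0.68, -0.27, 0.46],"angular":[0.0, 0.0, 0.0]},
{"claw":0,"offset":[-0.69, -0.28, 0.46],"angular":[0.0, 0.0, 0.0]},
{"claw":0,"offset":[-0.68, -0.27, 0.46],"angular":[0.0, 0.0, 0.0]},
{"claw":0,"offset":[-0.69, -0.28, 0.45],"angular":[0.0, 0.0, 0.0]},
{"claw":0,"offset":[-0.68, -0.27, 0.46],"angular":[0.0, 0.0, 0.0]},
{"claw":0,"offset":[0.0, 0.0, 0.6],"angular":[0.0, 0.0, 0.0]},
{"claw":0,"offset":[-0.01, 0.0, 0.6],"angular":[0.0, 0.0, 0.0]},
{"claw":0,"offset":[0.0, 0.0, 0.6],"angular":[0.0, 0.0, 0.0]},
--
{"claw":0,"offset":[-0.01, -0.01, 0.6],"angular":[0.0, 0.0, 0.0]},
[ 526.86008167 -372.65449262   43.89513077] [ 2.06303938e+00  2.36926380e+00 -5.94583950e-05]
```

Call:
jog_arm(
  steps=[
    {"claw": 0, "offset": [-0.51, -0.19, -0.59], "angular": [0, 0, 0.64]},
    {"claw": 0, "offset": [-0.52, -0.15, -0.59], "angular": [0, 0, 0.64]},
    {"claw": 0, "offset": [-0.53, -0.12, -0.59], "angular": [0, 0, 0.64]},
    {"claw": 0, "offset": [-0.54, -0.09, -0.59], "angular": [0, 0, 0.64]},
    {"claw": 0, "offset": [-0.8, -0.12, -0.03], "angular": [0, 0, 0.65]},
    {"claw": 0, "offset": [-0.8, -0.07, -0.03], "angular": [0, 0, 0.65]},
    {"claw": 0, "offset": [-0.8, -0.02, -0.03], "angular": [0, 0, 0.65]},
    {"claw": 0, "offset": [-0.8, 0.04, -0.03], "angular": [0, 0, 0.65]},
    {"claw": 0, "offset": [-0.8, 0.09, -0.03], "angular": [0, 0, 0.65]},
    {"claw": 0, "offset": [-0.8, 0.14, -0.03], "angular": [0, 0, 0.65]},
  ],
)

```text
clock: 1.53
tool_pos: [0.4019, 0.4782, 0.3073]
tool_rot: [-1.392, -2.816, -0.0]
contact_force: [-0.2, 0.7, -0.1]
grip_width: 0.0938
finger_force: 0.0
```

Call:
jog_arm(
  steps=[
    {"claw": 0, "offset": [-0.77, 0.19, -0.03], "angular": [0, 0, 0.65]},
    {"claw": 0, "offset": [-0.76, 0.24, -0.03], "angular": [0, 0, 0.65]},
    {"claw": 0, "offset": [-0.89, -0.07, 0.03], "angular": [0, 0, 0.43]},
    {"claw": 0, "offset": [-0.89, -0.03, 0.03], "angular": [0, 0, 0.43]},
    {"claw": 0, "offset": [-0.9, 0.01, 0.03], "angular": [0, 0, 0.43]},
    {"claw": 0, "offset": [-0.89, 0.05, 0.03], "angular": [0, 0, 0.43]},
    {"claw": 0, "offset": [-0.89, 0.09, 0.03], "angular": [0, 0, 0.43]},
    {"claw": 0, "offset": [-0.89, 0.13, 0.03], "angular": [0, 0, 0.43]},
    {"claw": 0, "offset": [-0.88, 0.16, 0.03], "angular": [0, 0, 0.43]},
    {"claw": 0, "offset": [-0.87, 0.2, 0.03], "angular": [0, 0, 0.43]},
  ],
)

```text
clock: 2.37
tool_pos: [0.5759, 0.1804, 0.3001]
tool_rot: [-2.013, -2.412, -0.001]
contact_force: [0.6, 0.6, 0.7]
grip_width: 0.094
finger_force: 0.0
```

Call:
jog_arm(
  steps=[
    {"claw": 0, "offset": [-0.87, 0.24, 0.03], "angular": [0, 0, 0.42]},
    {"claw": 0, "offset": [-0.86, -0.17, 0.12], "angular": [0, 0, 0]},
    {"claw": 0, "offset": [-0.86, -0.17, 0.12], "angular": [0, 0, 0]},
    {"claw": 0, "offset": [-0.86, -0.17, 0.12], "angular": [0, 0, 0]},
    {"claw": 0, "offset": [-0.86, -0.17, 0.12], "angular": [0, 0, 0]},
    {"claw": 0, "offset": [-0.86, -0.17, 0.12], "angular": [0, 0, 0]},
    {"claw": 0, "offset": [-0.86, -0.17, 0.12], "angular": [0, 0, 0]},
    {"claw": 0, "offset": [-0.86, -0.17, 0.12], "angular": [0, 0, 0]},
    {"claw": 0, "offset": [-0.86, -0.17, 0.12], "angular": [0, 0, 0]},
    {"claw": 0, "offset": [-0.86, -0.17, 0.12], "angular": [0, 0, 0]},
  ],
)

```text
clock: 3.2
tool_pos: [0.5735, -0.1671, 0.2555]
tool_rot: [2.06, 2.371, 0.001]
contact_force: [0.4, 0.8, 0.3]
grip_width: 0.0941
finger_force: 0.0
```

```bash
python3 - <<'E'
from plan import *
s=get_state(); print(s["clock"],s["tool_pos"],s["tool_rot"],s["joint_positions"])
plan([(527,-372,140,7.9),(527,-372.5,44,7.9,24)])
E
```

```text
3.2 [ 0.57346446 -0.16710193  0.25552451] [2.06024189e+00 2.37133802e+00 8.18725083e-04] [-0.36837154  0.30162049  0.68370807  1.75768455 -0.20700781  1.15479913
  0.51757328]
--
{"claw":0,"offset":[-0.7, -0.27, 0.41],"angular":[0.0, 0.0, 0.0]},
{"claw":0,"offset":[-0.7, -0.27, 0.41],"angular":[0.0, 0.0, 0.0]},
{"claw":0,"offset":[-0.7, -0.27, 0.41],"angular":[0.0, 0.0, 0.0]},
{"claw":0,"offset":[-0.7, -0.26, 0.41],"angular":[0.0, 0.0, 0.01]},
{"claw":0,"offset":[-0.7, -0.27, 0.42],"angular":[0.0, 0.0, 0.0]},
{"claw":0,"offset":[-0.71, -0.26, 0.41],"angular":[0.0, 0.0, 0.01]},
{"claw":0,"offset":[-0.7, -0.26, 0.42],"angular":[0.01, 0.0, 0.0]},
{"claw":0,"offset":[0.0, 0.0, 0.6],"angular":[0.0, 0.0, 0.0]},
{"claw":0,"offset":[0.0, 0.0, 0.6],"angular":[0.0, 0.0, 0.0]},
{"claw":0,"offset":[-0.01, 0.0, 0.6],"angular":[0.0, 0.0, 0.0]},
--
{"claw":0,"offset":[0.0, -0.01, 0.6],"angular":[0.0, 0.0, 0.0]},
[ 526.79728094 -372.36441236   43.85608596] [-2.06254920e+00 -2.36920440e+00  3.65461772e-04]
```

Call:
jog_arm(
  steps=[
    {"claw": 0, "offset": [-0.7, -0.27, 0.41], "angular": [0, 0, 0]},
    {"claw": 0, "offset": [-0.7, -0.27, 0.41], "angular": [0, 0, 0]},
    {"claw": 0, "offset": [-0.7, -0.27, 0.41], "angular": [0, 0, 0]},
    {"claw": 0, "offset": [-0.7, -0.27, 0.41], "angular": [0, 0, 0]},
    {"claw": 0, "offset": [-0.7, -0.27, 0.41], "angular": [0, 0, 0]},
    {"claw": 0, "offset": [-0.7, -0.27, 0.41], "angular": [0, 0, 0]},
    {"claw": 0, "offset": [-0.6, -0.25, 0.41], "angular": [0, 0, 0]},
    {"claw": 0, "offset": [0, 0, 0], "angular": [0, 0, 0]},
    {"claw": 0, "offset": [0, 0, 0], "angular": [0, 0, 0]},
  ],
)

```text
clock: 3.95
tool_pos: [0.5251, -0.3675, 0.1398]
tool_rot: [-2.063, -2.367, 0.002]
contact_force: [0.1, 0.6, 0.4]
grip_width: 0.0941
finger_force: 0.0
```

```bash
python3 - <<'E'
from plan import *
s=get_state(); print(s["joint_positions"])
im,_=read_camera("wrist"); save(im,"pics/w1.png")
plan([(527,-372.5,44,7.9,24)])
E
```

```text
[ 0.03269922  0.50759437  0.65221751  1.77434627 -0.36102682  0.98364687
  0.96486863]
--
{"claw":0,"offset":[-0.03, 0.0, 0.48],"angular":[0.0, 0.0, 0.0]},
{"claw":0,"offset":[-0.03, 0.0, 0.48],"angular":[0.0, 0.0, 0.0]},
{"claw":0,"offset":[-0.03, 0.0, 0.48],"angular":[0.0, 0.0, 0.0]},
{"claw":0,"offset":[-0.03, 0.0, 0.49],"angular":[0.0, 0.0, 0.01]},
{"claw":0,"offset":[-0.04, 0.0, 0.48],"angular":[0.0, 0.0, 0.0]},
[ 527.1485033  -372.59477396   44.11850767] [-2.06268759e+00 -2.36893922e+00  2.91838343e-04]
```

View pics/w1.png

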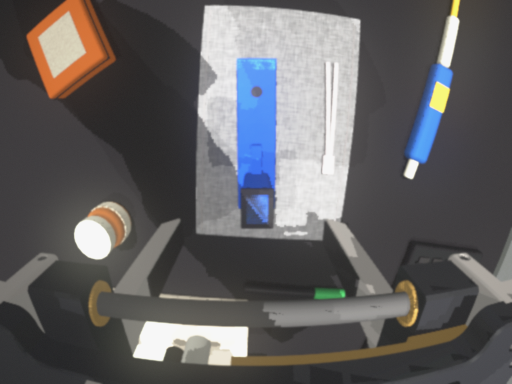

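The wrist view shows the handle top at about (258,207), midway between the fingers and parallel to them, with the forceps clear at (330,115). I'll descend and grip.

Call:
jog_arm(
  steps=[
    {"claw": 0, "offset": [-0.03, 0, 0.48], "angular": [0, 0, 0]},
    {"claw": 0, "offset": [-0.03, 0, 0.48], "angular": [0, 0, 0]},
    {"claw": 0, "offset": [-0.03, 0, 0.48], "angular": [0, 0, 0]},
    {"claw": 0, "offset": [-0.03, 0, 0.48], "angular": [0, 0, 0]},
    {"claw": 0, "offset": [-0.03, 0, 0.48], "angular": [0, 0, 0]},
    {"claw": 0, "offset": [0, 0, 0], "angular": [0, 0, 0]},
    {"claw": 0, "offset": [0, 0, 0], "angular": [0, 0, 0]},
  ],
)

```text
clock: 4.58
tool_pos: [0.5279, -0.3709, 0.045]
tool_rot: [-2.059, -2.372, -0.0]
contact_force: [0.0, 0.1, -0.3]
grip_width: 0.0939
finger_force: 0.0
```

Call:
jog_arm(
  steps=[
    {"claw": 1, "offset": [0, 0, 0], "angular": [0, 0, 0]},
    {"claw": 1, "offset": [0, 0, 0], "angular": [0, 0, 0]},
    {"claw": 1, "offset": [0, 0, 0], "angular": [0, 0, 0]},
    {"claw": 1, "offset": [0, 0, 0], "angular": [0, 0, 0]},
    {"claw": 1, "offset": [0, 0, 0], "angular": [0, 0, 0]},
    {"claw": 1, "offset": [0, 0, 0], "angular": [0, 0, 0]},
    {"claw": 1, "offset": [0, 0, 0], "angular": [0, 0, 0]},
    {"claw": 1, "offset": [0, 0, 0], "angular": [0, 0, 0]},
    {"claw": 1, "offset": [0, 0, 0], "angular": [0, 0, 0]},
    {"claw": 1, "offset": [0, 0, 0], "angular": [0, 0, 0]},
  ],
  newtons=45,
)

```text
clock: 5.42
tool_pos: [0.5273, -0.3721, 0.0447]
tool_rot: [-2.061, -2.371, 0.0]
contact_force: [0.5, -0.3, -1.0]
grip_width: 0.0307
finger_force: 0.0
```

Call:
jog_arm(
  steps=[
    {"claw": 1, "offset": [0, 0, 0], "angular": [0, 0, 0]},
    {"claw": 1, "offset": [0, 0, 0], "angular": [0, 0, 0]},
    {"claw": 1, "offset": [0, 0, 0], "angular": [0, 0, 0]},
    {"claw": 1, "offset": [0, 0, -0.2], "angular": [0, 0, 0]},
    {"claw": 1, "offset": [0, 0, -0.5], "angular": [0, 0, 0]},
    {"claw": 1, "offset": [0, 0, -0.7], "angular": [0, 0, 0]},
    {"claw": 1, "offset": [0, 0, -0.7], "angular": [0, 0, 0]},
    {"claw": 1, "offset": [0, 0, -0.7], "angular": [0, 0, 0]},
    {"claw": 1, "offset": [0, 0, 0], "angular": [0, 0, 0]},
  ],
)

```text
clock: 6.17
tool_pos: [0.5289, -0.3739, 0.1625]
tool_rot: [2.057, 2.366, 0.002]
contact_force: [0.3, -0.7, -2.2]
grip_width: 0.0257
finger_force: 45.0
```

```bash
python3 - <<'E'
from plan import *
plan([(490,-150,160,-9.2,30),(433.5,0.3,150,-9.2,30),(433.5,.3,110,-9.2,20)],claw=1)
E
```

```text
--
{"claw":1,"offset":[0.71, -0.02, 0.0],"angular":[0.01, 0.0, 0.37]},
{"claw":1,"offset":[0.71, -0.05, 0.01],"angular":[0.01, 0.0, 0.38]},
{"claw":1,"offset":[0.71, -0.08, 0.0],"angular":[0.01, 0.01, 0.37]},
{"claw":1,"offset":[0.7, -0.1, 0.01],"angular":[0.01, 0.0, 0.38]},
{"claw":1,"offset":[0.7, -0.13, 0.01],"angular":[0.01, 0.01, 0.37]},
{"claw":1,"offset":[0.69, -0.16, 0.01],"angular":[0.0, 0.0, 0.38]},
{"claw":1,"offset":[0.69, -0.18, 0.0],"angular":[0.01, 0.01, 0.37]},
{"claw":1,"offset":[0.67, -0.2, 0.01],"angular":[0.0, 0.0, 0.38]},
{"claw":1,"offset":[0.58, -0.33, 0.04],"angular":[0.0, 0.0, 0.0]},
{"claw":1,"offset":[0.58, -0.33, 0.04],"angular":[0.0, 0.0, 0.0]},
--
{"claw":1,"offset":[0.58, -0.33, 0.04],"angular":[0.0, 0.0, 0.0]},
{"claw":1,"offset":[0.58, -0.34, 0.04],"angular":[0.0, 0.0, 0.0]},
{"claw":1,"offset":[0.58, -0.33, 0.04],"angular":[0.0, 0.0, 0.0]},
{"claw":1,"offset":[0.59, -0.34, 0.05],"angular":[0.0, 0.0, 0.0]},
{"claw":1,"offset":[0.0, 0.0, 0.5],"angular":[0.0, 0.0, 0.0]},
{"claw":1,"offset":[0.0, 0.0, 0.5],"angular":[0.0, 0.0, 0.0]},
[4.33483924e+02 3.90357174e-01 1.09852485e+02] [ 2.39250758e+00  2.03580417e+00 -1.59131991e-04]
```

Call:
jog_arm(
  steps=[
    {"claw": 1, "offset": [0.71, -0.02, 0], "angular": [0, 0, 0.37]},
    {"claw": 1, "offset": [0.71, -0.05, 0], "angular": [0, 0, 0.38]},
    {"claw": 1, "offset": [0.71, -0.08, 0.01], "angular": [0, 0, 0.37]},
    {"claw": 1, "offset": [0.7, -0.1, 0.01], "angular": [0, 0, 0.38]},
    {"claw": 1, "offset": [0.7, -0.13, 0.01], "angular": [0, 0, 0.37]},
    {"claw": 1, "offset": [0.69, -0.16, 0.01], "angular": [0, 0, 0.38]},
    {"claw": 1, "offset": [0.69, -0.18, 0.01], "angular": [0, 0, 0.37]},
    {"claw": 1, "offset": [0.67, -0.2, 0.01], "angular": [0, 0, 0.38]},
    {"claw": 1, "offset": [0.58, -0.33, 0.04], "angular": [0, 0, 0]},
    {"claw": 1, "offset": [0.58, -0.33, 0.04], "angular": [0, 0, 0]},
  ],
)

```text
clock: 7.0
tool_pos: [0.4691, -0.0971, 0.1511]
tool_rot: [2.392, 2.037, 0.0]
contact_force: [0.7, 0.1, -0.8]
grip_width: 0.0258
finger_force: 45.0
```

Call:
jog_arm(
  steps=[
    {"claw": 1, "offset": [0.58, -0.33, 0.04], "angular": [0, 0, 0]},
    {"claw": 1, "offset": [0.58, -0.33, 0.04], "angular": [0, 0, 0]},
    {"claw": 1, "offset": [0.58, -0.33, 0.04], "angular": [0, 0, 0]},
    {"claw": 1, "offset": [0.58, -0.33, 0.04], "angular": [0, 0, 0]},
    {"claw": 1, "offset": [0, 0, 0], "angular": [0, 0, 0]},
    {"claw": 1, "offset": [0, 0, 0], "angular": [0, 0, 0]},
    {"claw": 1, "offset": [0, 0, 0], "angular": [0, 0, 0]},
  ],
)

```text
clock: 7.58
tool_pos: [0.4325, 0.0014, 0.1449]
tool_rot: [2.392, 2.037, 0.001]
contact_force: [0.0, 0.3, -2.0]
grip_width: 0.0258
finger_force: 45.0
```

```bash
python3 - <<'E'
from plan import *
s=get_state(); print(s["joint_positions"],s["tool_pos"],s["tool_rot"])
im,w=cloud("side"); np.savez("s2.npz",im=im,w=w)
save(cv2.resize(im[130:230,160:290],None,fx=6,fy=6,interpolation=cv2.INTER_CUBIC),"pics/s2.png")
hsv=cv2.cvtColor(im,cv2.COLOR_RGB2HSV);x,y,h=np.moveaxis(w,-1,0)
b=(x>.35)&(x<.55)&(y>-.1)&(y<.25)&(h>.08)&(h<.25)&(hsv[...,1]>110)&(hsv[...,0]>95)&(hsv[...,0]<130)
q=w[b];print(len(q),np.percentile(q,[2,50,98],0).round(4).tolist())
c,sz,a=cv2.minAreaRect(q[:,:2].astype(np.float32)*1000);print(c,sz,a)
bl=q[(q[:,2]<.125)]; A=np.c_[bl[:,1],bl[:,0],np.ones(len(bl))]; print(np.linalg.lstsq(A,bl[:,2],rcond=None)[0])
plan([(433.5,.3,110,-9.2,20)],claw=1)
E
```

```text
[-0.82446326  0.10475486  0.72808746  2.22052407 -0.09348285  0.84448083
 -0.19695427] [0.4325155  0.00141094 0.14494255] [2.39180538e+00 2.03675548e+00 7.52948622e-04]
350 [[0.4074, -0.0222, 0.1116], [0.4273, -0.0126, 0.1191], [0.4495, 0.1306, 0.1775]]
(430.5374755859375, 54.98955535888672) (163.6133270263672, 40.3468132019043) 85.13306427001953
[-0.01657081  0.04278029  0.09709207]
--
{"claw":1,"offset":[-0.01, 0.01, 0.44],"angular":[0.0, 0.0, 0.0]},
{"claw":1,"offset":[0.0, 0.01, 0.43],"angular":[0.0, 0.0, 0.0]},
[433.3588068    0.51342925 110.11056893] [2.39252825e+00 2.03563414e+00 5.21942729e-04]
```

View pics/s2.png

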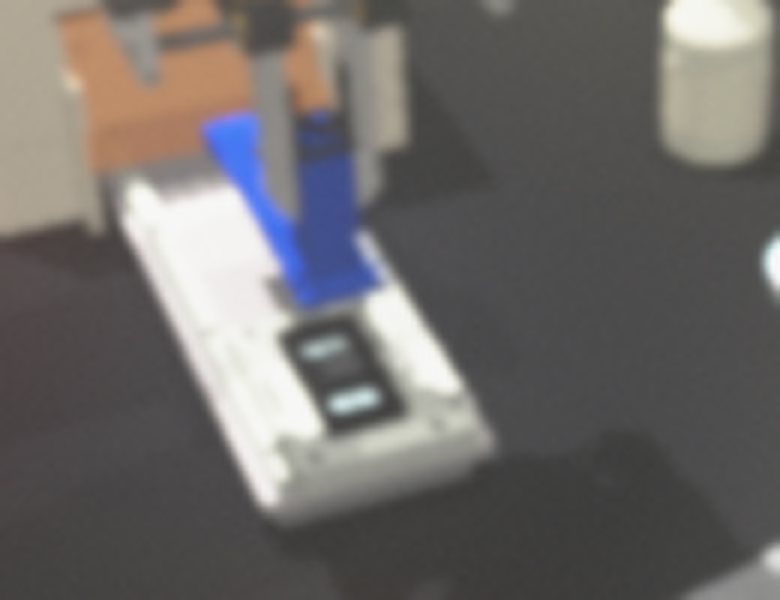

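The stick hangs level over the carrier, lined up with the rails. The retainer, at about (350,375) in the crop, is still up. I'll descend and press.

Call:
jog_arm(
  steps=[
    {"claw": 1, "offset": [-0.01, 0.01, 0.4], "angular": [0, 0, 0]},
    {"claw": 1, "offset": [-0.01, 0.01, 0.4], "angular": [0, 0, 0]},
    {"claw": 1, "offset": [0, 0, 0.3], "angular": [0, 0, 0]},
    {"claw": 1, "offset": [0, 0, 0], "angular": [0, 0, 0]},
    {"claw": 1, "offset": [0, 0, 0], "angular": [0, 0, 0]},
  ],
)

```text
clock: 8.05
tool_pos: [0.4329, -0.0004, 0.1006]
tool_rot: [2.394, 2.034, -0.003]
contact_force: [-0.1, -0.3, -2.1]
grip_width: 0.0261
finger_force: 45.0
```

Call:
jog_arm(
  steps=[
    {"claw": 1, "offset": [0, 0, 0.05], "angular": [0, 0, 0]},
    {"claw": 1, "offset": [0, 0, 0.05], "angular": [0, 0, 0]},
    {"claw": 1, "offset": [0, 0, 0.05], "angular": [0, 0, 0]},
    {"claw": 1, "offset": [0, 0, 0.05], "angular": [0, 0, 0]},
    {"claw": 1, "offset": [0, 0, 0], "angular": [0, 0, 0]},
  ],
)

```text
clock: 8.47
tool_pos: [0.4333, 0.0009, 0.0928]
tool_rot: [2.392, 2.037, 0.001]
contact_force: [0.2, -0.5, 0.9]
grip_width: 0.0256
finger_force: 45.0
```

Contact has begun at about the expected height, so I'll keep pressing.

Call:
jog_arm(
  steps=[
    {"claw": 1, "offset": [0, 0, 0.05], "angular": [0, 0, 0]},
    {"claw": 1, "offset": [0, 0, 0.05], "angular": [0, 0, 0]},
    {"claw": 1, "offset": [0, 0, 0.03], "angular": [0, 0, 0]},
    {"claw": 1, "offset": [0, 0, 0], "angular": [0, 0, 0]},
    {"claw": 1, "offset": [0, 0, 0], "angular": [0, 0, 0]},
  ],
)

```text
clock: 8.88
tool_pos: [0.433, 0.0009, 0.0879]
tool_rot: [-2.392, -2.036, -0.0]
contact_force: [-5.7, 0.3, 21.5]
grip_width: 0.0256
finger_force: 45.0
```

Call:
jog_arm(
  steps=[
    {"claw": 1, "offset": [0, 0, 0], "angular": [0, 0, 0]},
    {"claw": 1, "offset": [0, 0, -0.15], "angular": [0, 0, 0]},
    {"claw": 1, "offset": [0, 0, -0.4], "angular": [0, 0, 0]},
    {"claw": 1, "offset": [0, 0, -0.5], "angular": [0, 0, 0]},
    {"claw": 1, "offset": [0, 0, 0], "angular": [0, 0, 0]},
  ],
)

```text
clock: 9.3
tool_pos: [0.4342, 0.0007, 0.1318]
tool_rot: [2.392, 2.035, 0.004]
contact_force: [1.3, 0.1, -1.3]
grip_width: 0.026
finger_force: 45.0
```

```bash
python3 - <<'E'
from plan import *
z=np.load("top.npz");hsv=cv2.cvtColor(z["im"],cv2.COLOR_RGB2HSV);x,y,h=np.moveaxis(z["w"],-1,0)
b=(y<-.1)&(y>-.4)&(x<.45)&(x>.15)&(h>.02); q=z["w"][b]; c,sz,a=cv2.minAreaRect(q[:,:2].astype(np.float32)*1000);print("box",c,sz,a,np.percentile(q,[2,98],0).round(3).tolist())
z=np.load("s2.npz");x,y,h=np.moveaxis(z["w"],-1,0)
plan([(425,-50,130,-9.2,30),(399.4,-209,120,-9.2,30)],claw=1)
E
```

```text
box (291.0808410644531, -233.68008422851562) (86.09365844726562, 96.68054962158203) 33.489891052246094 [[0.242, -0.285, 0.025], [0.341, -0.182, 0.038]]
--
{"claw":1,"offset":[-0.64, -0.01, 0.02],"angular":[0.01, -0.01, 0.0]},
{"claw":1,"offset":[-0.65, -0.02, 0.02],"angular":[0.02, -0.01, 0.0]},
{"claw":1,"offset":[-0.67, 0.0, 0.04],"angular":[0.0, 0.0, 0.0]},
{"claw":1,"offset":[-0.67, 0.0, 0.04],"angular":[0.0, 0.0, 0.0]},
{"claw":1,"offset":[-0.67, 0.0, 0.04],"angular":[0.0, 0.0, 0.0]},
{"claw":1,"offset":[-0.67, 0.0, 0.05],"angular":[0.0, 0.0, 0.0]},
{"claw":1,"offset":[-0.67, 0.0, 0.04],"angular":[0.0, 0.0, 0.0]},
{"claw":1,"offset":[-0.68, 0.01, 0.05],"angular":[0.0, 0.0, 0.0]},
[ 399.42023844 -209.19784963  119.86787383] [-2.39243467e+00 -2.03609002e+00  1.03890210e-03]
```

Call:
jog_arm(
  steps=[
    {"claw": 1, "offset": [-0.65, -0.01, 0.02], "angular": [0, 0, 0]},
    {"claw": 1, "offset": [-0.65, -0.02, 0.02], "angular": [0, 0, 0]},
    {"claw": 1, "offset": [-0.67, 0, 0.04], "angular": [0, 0, 0]},
    {"claw": 1, "offset": [-0.67, 0, 0.04], "angular": [0, 0, 0]},
    {"claw": 1, "offset": [-0.67, 0, 0.04], "angular": [0, 0, 0]},
    {"claw": 1, "offset": [-0.67, 0, 0.04], "angular": [0, 0, 0]},
    {"claw": 1, "offset": [-0.67, 0, 0.04], "angular": [0, 0, 0]},
    {"claw": 1, "offset": [-0.67, 0, 0.04], "angular": [0, 0, 0]},
    {"claw": 1, "offset": [0, 0, 0], "angular": [0, 0, 0]},
    {"claw": 1, "offset": [0, 0, 0], "angular": [0, 0, 0]},
  ],
)

```text
clock: 10.13
tool_pos: [0.3971, -0.2103, 0.1178]
tool_rot: [-2.395, -2.033, 0.001]
contact_force: [0.4, 0.5, -1.3]
grip_width: 0.0261
finger_force: 45.0
```

```bash
python3 - <<'E'
from plan import *
s=get_state(); print(s["joint_positions"],s["tool_pos"])
im,w=cloud("side")
save(cv2.resize(im[150:270,170:300],None,fx=5,fy=5,interpolation=cv2.INTER_CUBIC),"pics/s3.png")
hsv=cv2.cvtColor(im,cv2.COLOR_RGB2HSV);x,y,h=np.moveaxis(w,-1,0)
o=np.array([433.3,.3])/1000; a=np.radians(80.8); d=np.array([np.cos(a),np.sin(a)]); l=np.array([-d[1],d[0]])
for nm,src in(("side",w),("top",cloud("top")[1])):
    S=(src[...,:2]-o)@d*1000; L=(src[...,:2]-o)@l*1000; H=src[...,2]*1000
    for k,c in(("ret",(abs(S)<45)&(abs(L)<22)&(H>30)),("bridge",(abs(S)<12)&(abs(L)<12)),("carrier side",(abs(S)<55)&(abs(L)>25)&(abs(L)<36)),("bed ahead",(S>80)&(S<150)&(abs(L)<30))): print(nm,k,c.sum(),np.nanpercentile(H[c],[20,50,90]).round(1))
    q=(S<-62)&(S>-260)&(abs(L)<60)&(H>60)&(H<115); print("stick S max",np.nanpercentile(S[q],[2,98]) if q.any() else 0, "L",np.nanpercentile(L[q],[2,98]) if q.any() else 0)
    q=(abs(L)<15)&(H>33)&(H<50); print("carrier rear S",np.nanmin(S[q&(S>-70)]))
plan([(399.4,-209,75,-9.2,20)],claw=1)
E
```

```text
[-0.39270218  0.22279009  0.84186471  2.21595117 -0.23297951  0.79009115
  0.43918694] [ 0.39714018 -0.21031375  0.1178241 ]
side ret 54 [43.  44.6 46.2]
side bridge 18 [44.1 45.5 46.7]
side carrier side 82 [ 8.2 43.  45.2]
side bed ahead 67 [28.7 29.8 31.1]
stick S max [-239.21966976  -81.27838603] L [-14.13192906  23.22143344]
carrier rear S -60.00869708852111
top ret 374 [37.2 43.4 48.1]
top bridge 54 [43.6 45.2 49. ]
top carrier side 227 [41.9 44.3 47.1]
top bed ahead 388 [27.4 29.7 33.7]
stick S max [-176.82135639  -80.25432715] L [-16.29825267  21.80584179]
carrier rear S -59.49158926419879
--
{"claw":1,"offset":[0.0, 0.01, 0.36],"angular":[0.0, 0.0, 0.0]},
{"claw":1,"offset":[0.0, 0.02, 0.36],"angular":[0.0, 0.0, 0.0]},
{"claw":1,"offset":[0.0, 0.01, 0.35],"angular":[-0.01, 0.0, 0.01]},
[ 399.32274548 -208.83842788   75.14118538] [2.39265128e+00 2.03549158e+00 4.61337446e-04]
```

View pics/s3.png

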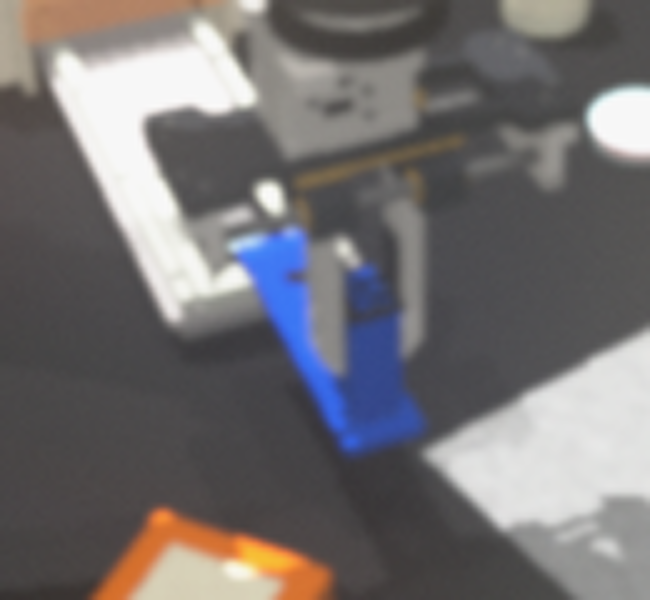

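Bridge top is at 45.5 mm, so the retainer is seated, and the carrier hasn't moved. The nose is 20 mm behind the carrier's rear edge and in line. Next I'll lower the stick and push.

Call:
jog_arm(
  steps=[
    {"claw": 1, "offset": [0, 0.02, 0.36], "angular": [0, 0, 0]},
    {"claw": 1, "offset": [0, 0.02, 0.36], "angular": [0, 0, 0]},
    {"claw": 1, "offset": [0, 0.02, 0.34], "angular": [0, 0, 0]},
    {"claw": 1, "offset": [0, 0, 0], "angular": [0, 0, 0]},
    {"claw": 1, "offset": [0, 0, 0], "angular": [0, 0, 0]},
  ],
)

```text
clock: 10.65
tool_pos: [0.4, -0.2088, 0.0757]
tool_rot: [-2.39, -2.037, 0.002]
contact_force: [-0.5, -0.4, -1.2]
grip_width: 0.0256
finger_force: 45.0
```

```bash
python3 - <<'E'
from plan import *
plan([(401.7,-194.5,75,-9.2,8),(433.3,.3,75,-9.2,14)],claw=1)
E
```

```text
--
{"claw":1,"offset":[0.18, -0.01, 0.01],"angular":[-0.01, 0.0, 0.01]},
{"claw":1,"offset":[0.18, 0.0, 0.01],"angular":[-0.01, 0.0, 0.01]},
{"claw":1,"offset":[0.33, 0.0, 0.0],"angular":[0.0, 0.0, 0.0]},
{"claw":1,"offset":[0.33, 0.0, 0.0],"angular":[0.0, 0.0, 0.0]},
{"claw":1,"offset":[0.33, 0.0, 0.0],"angular":[0.0, 0.0, 0.0]},
{"claw":1,"offset":[0.33, 0.0, 0.0],"angular":[0.0, 0.0, 0.0]},
{"claw":1,"offset":[0.33, 0.0, 0.0],"angular":[0.0, 0.0, 0.0]},
{"claw":1,"offset":[0.33, 0.0, 0.0],"angular":[0.0, 0.0, 0.0]},
{"claw":1,"offset":[0.33, 0.0, 0.0],"angular":[0.0, 0.0, 0.0]},
{"claw":1,"offset":[0.33, 0.0, 0.0],"angular":[0.0, 0.0, 0.0]},
--
{"claw":1,"offset":[0.33, 0.0, 0.0],"angular":[0.0, 0.0, 0.0]},
{"claw":1,"offset":[0.33, 0.0, 0.0],"angular":[0.0, 0.0, 0.0]},
{"claw":1,"offset":[0.33, 0.0, 0.0],"angular":[0.0, 0.0, 0.0]},
{"claw":1,"offset":[0.33, 0.0, 0.0],"angular":[0.0, 0.0, 0.0]},
{"claw":1,"offset":[0.32, 0.0, 0.0],"angular":[0.0, 0.0, 0.0]},
{"claw":1,"offset":[0.33, 0.0, 0.0],"angular":[0.0, 0.0, 0.0]},
{"claw":1,"offset":[0.32, -0.01, 0.0],"angular":[0.0, 0.0, 0.0]},
[4.33095845e+02 2.41998686e-01 7.48573662e+01] [2.39254180e+00 2.03532103e+00 2.81824235e-04]
```

Call:
jog_arm(
  steps=[
    {"claw": 1, "offset": [0.18, 0, 0.01], "angular": [0, 0, 0]},
    {"claw": 1, "offset": [0.18, 0, 0.01], "angular": [0, 0, 0]},
    {"claw": 1, "offset": [0.2, 0, 0], "angular": [0, 0, 0]},
    {"claw": 1, "offset": [0.2, 0, 0], "angular": [0, 0, 0]},
    {"claw": 1, "offset": [0.2, 0, 0], "angular": [0, 0, 0]},
    {"claw": 1, "offset": [0.2, 0, 0], "angular": [0, 0, 0]},
    {"claw": 1, "offset": [0.2, 0, 0], "angular": [0, 0, 0]},
  ],
)

```text
clock: 11.23
tool_pos: [0.4092, -0.1549, 0.0752]
tool_rot: [2.391, 2.037, 0.0]
contact_force: [-0.3, -2.3, 0.3]
grip_width: 0.026
finger_force: 45.0
```

Call:
jog_arm(
  steps=[
    {"claw": 1, "offset": [0.25, 0, 0], "angular": [0, 0, 0]},
    {"claw": 1, "offset": [0.25, 0, 0], "angular": [0, 0, 0]},
    {"claw": 1, "offset": [0.25, 0, 0], "angular": [0, 0, 0]},
    {"claw": 1, "offset": [0.25, 0, 0], "angular": [0, 0, 0]},
    {"claw": 1, "offset": [0.25, 0, 0], "angular": [0, 0, 0]},
    {"claw": 1, "offset": [0.25, 0, 0], "angular": [0, 0, 0]},
    {"claw": 1, "offset": [0.25, 0, 0], "angular": [0, 0, 0]},
    {"claw": 1, "offset": [0.25, 0, 0], "angular": [0, 0, 0]},
    {"claw": 1, "offset": [0.25, 0, 0], "angular": [0, 0, 0]},
    {"claw": 1, "offset": [0.25, 0, 0], "angular": [0, 0, 0]},
  ],
)

```text
clock: 12.07
tool_pos: [0.4249, -0.0561, 0.0751]
tool_rot: [-2.392, -2.037, 0.0]
contact_force: [-0.6, -2.1, -0.1]
grip_width: 0.0253
finger_force: 45.0
```

```bash
python3 - <<'E'
from plan import *
s=get_state();print(s["joint_positions"])
o=np.array([433.3,.3])/1000; a=np.radians(80.8); d=np.array([np.cos(a),np.sin(a)]); l=np.array([-d[1],d[0]])
t=s["tool_pos"][:2]-o; print("handle S,L",t@d*1000,t@l*1000)
w=cloud("top")[1]
S=(w[...,:2]-o)@d*1000; L=(w[...,:2]-o)@l*1000; H=w[...,2]*1000
for a0 in range(-150,220,10):
    q=(S>=a0)&(S<a0+10)&(abs(L)<30)&(H<60); print(a0,q.sum(),np.median(H[q]).round(1) if q.any() else "",end="; ")
plan([(451.4,111.8,75,-9.2,10)],claw=1)
E
```

```text
[-0.68620737  0.2702199   0.77139343  2.29060343 -0.30129924  0.67753266
  0.14437728]
handle S,L -57.019923342273685 -0.7013328535104217
-150 54 0.3; -140 35 0.2; -130 0 ; -120 0 ; -110 0 ; -100 0 ; -90 0 ; -80 0 ; -70 0 ; -60 0 ; -50 0 ; -40 0 ; -30 0 ; -20 0 ; -10 0 ; 0 0 ; 10 0 ; 20 0 ; 30 10 43.2; 40 48 43.2; 50 59 43.8; 60 54 43.3; 70 58 43.6; 80 55 43.8; 90 55 43.4; 100 52 43.2; 110 56 42.6; 120 60 43.4; 130 54 45.0; 140 56 44.9; 150 54 41.9; 160 61 40.6; 170 49 43.5; 180 63 43.8; 190 40 43.9; 200 54 29.5; 210 52 32.2; --
{"claw":1,"offset":[0.25, 0.0, 0.0],"angular":[0.0, 0.0, 0.0]},
{"claw":1,"offset":[0.25, 0.0, 0.0],"angular":[0.0, 0.0, 0.0]},
{"claw":1,"offset":[0.25, 0.0, 0.0],"angular":[0.0, 0.0, 0.0]},
{"claw":1,"offset":[0.25, 0.0, 0.0],"angular":[0.0, 0.0, 0.0]},
{"claw":1,"offset":[0.25, 0.0, 0.0],"angular":[0.0, 0.0, 0.0]},
{"claw":1,"offset":[0.25, 0.0, 0.0],"angular":[0.0, 0.0, 0.0]},
{"claw":1,"offset":[0.25, 0.0, 0.0],"angular":[0.0, 0.0, 0.0]},
{"claw":1,"offset":[0.25, 0.0, 0.0],"angular":[0.0, 0.0, 0.0]},
{"claw":1,"offset":[0.25, 0.0, 0.0],"angular":[0.0, 0.0, 0.0]},
{"claw":1,"offset":[0.24, 0.0, 0.0],"angular":[0.0, 0.0, 0.0]},
--
{"claw":1,"offset":[0.25, 0.0, 0.0],"angular":[0.0, 0.0, 0.0]},
{"claw":1,"offset":[0.24, 0.0, 0.0],"angular":[0.0, 0.0, 0.0]},
{"claw":1,"offset":[0.25, 0.0, 0.0],"angular":[0.0, 0.0, 0.0]},
{"claw":1,"offset":[0.24, 0.0, 0.0],"angular":[0.0, 0.0, 0.01]},
{"claw":1,"offset":[0.25, 0.0, 0.0],"angular":[0.0, 0.0, 0.0]},
{"claw":1,"offset":[0.24, -0.01, 0.0],"angular":[0.0, 0.0, 0.01]},
{"claw":1,"offset":[0.25, 0.0, 0.0],"angular":[0.0, 0.0, 0.0]},
[451.48574012 111.93286631  75.08204778] [-2.39196383e+00 -2.03589089e+00 -1.70983120e-04]
```

Front edge is at S=200 and the push force is 2 N, so it is sliding well. I'll continue, slowing near the stop.

Call:
jog_arm(
  steps=[
    {"claw": 1, "offset": [0.25, 0, 0], "angular": [0, 0, 0]},
    {"claw": 1, "offset": [0.25, 0, 0], "angular": [0, 0, 0]},
    {"claw": 1, "offset": [0.25, 0, 0], "angular": [0, 0, 0]},
    {"claw": 1, "offset": [0.25, 0, 0], "angular": [0, 0, 0]},
    {"claw": 1, "offset": [0.25, 0, 0], "angular": [0, 0, 0]},
    {"claw": 1, "offset": [0.25, 0, 0], "angular": [0, 0, 0]},
    {"claw": 1, "offset": [0.25, 0, 0], "angular": [0, 0, 0]},
    {"claw": 1, "offset": [0.25, 0, 0], "angular": [0, 0, 0]},
    {"claw": 1, "offset": [0.25, 0, 0], "angular": [0, 0, 0]},
    {"claw": 1, "offset": [0.25, 0, 0], "angular": [0, 0, 0]},
  ],
)

```text
clock: 12.95
tool_pos: [0.4409, 0.0427, 0.0751]
tool_rot: [-2.392, -2.037, 0.0]
contact_force: [0.4, -2.7, -0.5]
grip_width: 0.0258
finger_force: 45.0
```

Call:
jog_arm(
  steps=[
    {"claw": 1, "offset": [0.2, 0, 0], "angular": [0, 0, 0]},
    {"claw": 1, "offset": [0.2, 0, 0], "angular": [0, 0, 0]},
    {"claw": 1, "offset": [0.2, 0, 0], "angular": [0, 0, 0]},
    {"claw": 1, "offset": [0.2, 0, 0], "angular": [0, 0, 0]},
    {"claw": 1, "offset": [0.2, 0, 0], "angular": [0, 0, 0]},
    {"claw": 1, "offset": [0.2, 0, 0], "angular": [0, 0, 0]},
    {"claw": 1, "offset": [0.15, 0, 0], "angular": [0, 0, 0]},
    {"claw": 1, "offset": [0.1, 0, 0], "angular": [0, 0, 0]},
    {"claw": 1, "offset": [0.1, 0, 0], "angular": [0, 0, 0]},
  ],
)

```text
clock: 13.7
tool_pos: [0.4507, 0.1032, 0.075]
tool_rot: [2.392, 2.037, -0.0]
contact_force: [-0.9, -2.3, 0.9]
grip_width: 0.026
finger_force: 45.0
```

Call:
jog_arm(
  steps=[
    {"claw": 1, "offset": [0.08, 0, 0], "angular": [0, 0, 0]},
    {"claw": 1, "offset": [0.06, 0, 0], "angular": [0, 0, 0]},
    {"claw": 1, "offset": [0.05, 0, 0], "angular": [0, 0, 0]},
    {"claw": 1, "offset": [0, 0, 0], "angular": [0, 0, 0]},
  ],
)

```text
clock: 14.03
tool_pos: [0.452, 0.1107, 0.0751]
tool_rot: [-2.392, -2.037, -0.0]
contact_force: [0.3, -0.5, -1.9]
grip_width: 0.0254
finger_force: 45.0
```

Call:
jog_arm(
  steps=[
    {"claw": 1, "offset": [0.04, 0, 0], "angular": [0, 0, 0]},
    {"claw": 1, "offset": [0.03, 0, 0], "angular": [0, 0, 0]},
    {"claw": 1, "offset": [0, 0, 0], "angular": [0, 0, 0]},
  ],
)

```text
clock: 14.28
tool_pos: [0.4523, 0.1129, 0.0751]
tool_rot: [2.392, 2.036, -0.001]
contact_force: [-0.2, -3.8, 0.7]
grip_width: 0.0254
finger_force: 45.0
```

Call:
jog_arm(
  steps=[
    {"claw": 1, "offset": [0.05, 0, 0], "angular": [0, 0, 0]},
    {"claw": 1, "offset": [0, 0, 0], "angular": [0, 0, 0]},
    {"claw": 1, "offset": [0, 0, 0], "angular": [0, 0, 0]},
  ],
)

```text
clock: 14.53
tool_pos: [0.4523, 0.1131, 0.075]
tool_rot: [2.393, 2.034, -0.003]
contact_force: [-1.3, -15.9, 5.2]
grip_width: 0.0258
finger_force: 45.0
```

Pushing force rose to 16 N at the expected place, so the carrier is home. I'll draw the stick out.

Call:
jog_arm(
  steps=[
    {"claw": 1, "offset": [0, 0, 0], "angular": [0, 0, 0]},
    {"claw": 1, "offset": [0, 0, 0], "angular": [0, 0, 0]},
    {"claw": 1, "offset": [-0.1, 0, 0], "angular": [0, 0, 0]},
    {"claw": 1, "offset": [-0.3, 0, 0], "angular": [0, 0, 0]},
    {"claw": 1, "offset": [-0.5, 0, 0], "angular": [0, 0, 0]},
    {"claw": 1, "offset": [-0.5, 0, 0], "angular": [0, 0, 0]},
    {"claw": 1, "offset": [-0.5, 0, 0], "angular": [0, 0, 0]},
    {"claw": 1, "offset": [-0.5, 0, 0], "angular": [0, 0, 0]},
    {"claw": 1, "offset": [-0.5, 0, 0], "angular": [0, 0, 0]},
    {"claw": 1, "offset": [-0.5, 0, 0], "angular": [0, 0, 0]},
  ],
)

```text
clock: 15.37
tool_pos: [0.4305, -0.0204, 0.0752]
tool_rot: [-2.392, -2.037, -0.001]
contact_force: [-0.4, -0.7, -0.8]
grip_width: 0.0257
finger_force: 45.0
```

```bash
python3 - <<'E'
from plan import *
plan([(432,-20,110,-9.2,32),(480,-150,160,-9.2,32),(527,-372.5,110,7.9,32)],claw=1)
E
```

```text
--
{"claw":1,"offset":[0.01, 0.02, -0.44],"angular":[0.0, 0.0, 0.0]},
{"claw":1,"offset":[0.01, 0.02, -0.43],"angular":[0.0, 0.0, 0.01]},
{"claw":1,"offset":[-0.6, 0.34, -0.25],"angular":[0.0, 0.0, 0.0]},
{"claw":1,"offset":[-0.6, 0.34, -0.25],"angular":[0.0, 0.0, 0.0]},
{"claw":1,"offset":[-0.61, 0.34, -0.25],"angular":[0.0, 0.0, 0.0]},
{"claw":1,"offset":[-0.6, 0.34, -0.25],"angular":[0.0, 0.0, 0.0]},
{"claw":1,"offset":[-0.61, 0.34, -0.25],"angular":[0.0, 0.0, 0.0]},
{"claw":1,"offset":[-0.66, 0.26, 0.16],"angular":[0.0, 0.0, -0.37]},
{"claw":1,"offset":[-0.67, 0.23, 0.16],"angular":[0.0, 0.0, -0.37]},
{"claw":1,"offset":[-0.68, 0.21, 0.15],"angular":[0.0, 0.0, -0.37]},
--
{"claw":1,"offset":[-0.69, 0.18, 0.16],"angular":[0.0, 0.0, -0.38]},
{"claw":1,"offset":[-0.69, 0.15, 0.15],"angular":[0.0, 0.0, -0.37]},
{"claw":1,"offset":[-0.7, 0.13, 0.16],"angular":[0.0, 0.0, -0.38]},
{"claw":1,"offset":[-0.7, 0.1, 0.15],"angular":[0.0, 0.0, -0.37]},
{"claw":1,"offset":[-0.71, 0.08, 0.16],"angular":[0.0, 0.0, -0.38]},
[ 526.95448624 -372.40566985  109.82459149] [-2.06299999e+00 -2.36918788e+00 -7.60847329e-04]
```

Call:
jog_arm(
  steps=[
    {"claw": 1, "offset": [0, 0.02, -0.44], "angular": [0, 0, 0]},
    {"claw": 1, "offset": [0, 0.02, -0.44], "angular": [0, 0, 0]},
    {"claw": 1, "offset": [-0.6, 0.34, -0.25], "angular": [0, 0, 0]},
    {"claw": 1, "offset": [-0.6, 0.34, -0.25], "angular": [0, 0, 0]},
    {"claw": 1, "offset": [-0.6, 0.34, -0.25], "angular": [0, 0, 0]},
    {"claw": 1, "offset": [-0.6, 0.34, -0.25], "angular": [0, 0, 0]},
    {"claw": 1, "offset": [-0.6, 0.34, -0.25], "angular": [0, 0, 0]},
    {"claw": 1, "offset": [-0.66, 0.26, 0.16], "angular": [0, 0, -0.37]},
    {"claw": 1, "offset": [-0.67, 0.23, 0.16], "angular": [0, 0, -0.37]},
    {"claw": 1, "offset": [-0.68, 0.21, 0.16], "angular": [0, 0, -0.37]},
  ],
)

```text
clock: 16.2
tool_pos: [0.4985, -0.2336, 0.1409]
tool_rot: [2.273, 2.169, 0.001]
contact_force: [0.5, 1.3, -0.6]
grip_width: 0.026
finger_force: 45.0
```

Call:
jog_arm(
  steps=[
    {"claw": 1, "offset": [-0.69, 0.18, 0.16], "angular": [0, 0, -0.37]},
    {"claw": 1, "offset": [-0.69, 0.15, 0.16], "angular": [0, 0, -0.37]},
    {"claw": 1, "offset": [-0.7, 0.13, 0.16], "angular": [0, 0, -0.38]},
    {"claw": 1, "offset": [-0.7, 0.1, 0.16], "angular": [0, 0, -0.38]},
    {"claw": 1, "offset": [-0.7, 0.08, 0.16], "angular": [0, 0, -0.38]},
    {"claw": 1, "offset": [0, 0, 0], "angular": [0, 0, 0]},
    {"claw": 1, "offset": [0, 0, 0], "angular": [0, 0, 0]},
  ],
)

```text
clock: 16.78
tool_pos: [0.5263, -0.3727, 0.1085]
tool_rot: [-2.065, -2.367, 0.001]
contact_force: [-0.7, 1.4, -1.5]
grip_width: 0.026
finger_force: 45.0
```

```bash
python3 - <<'E'
from plan import *
plan([(527,-370,50,7.9,20)],claw=1)
z=np.load("top.npz");im,w=z["im"],cloud("side")
im,w=w; save(cv2.resize(im[60:220,120:300],None,fx=4,fy=4,interpolation=cv2.INTER_CUBIC),"pics/s4.png")
E
```

```text
--
{"claw":1,"offset":[0.02, 0.01, 0.49],"angular":[0.0, 0.0, -0.01]},
{"claw":1,"offset":[0.02, 0.01, 0.49],"angular":[-0.01, 0.0, 0.0]},
{"claw":1,"offset":[0.02, 0.01, 0.48],"angular":[0.0, 0.0, -0.01]},
[ 527.12902176 -370.16474958   50.07730637] [ 2.06277938e+00  2.36936735e+00 -2.99596401e-04]
```

View pics/s4.png

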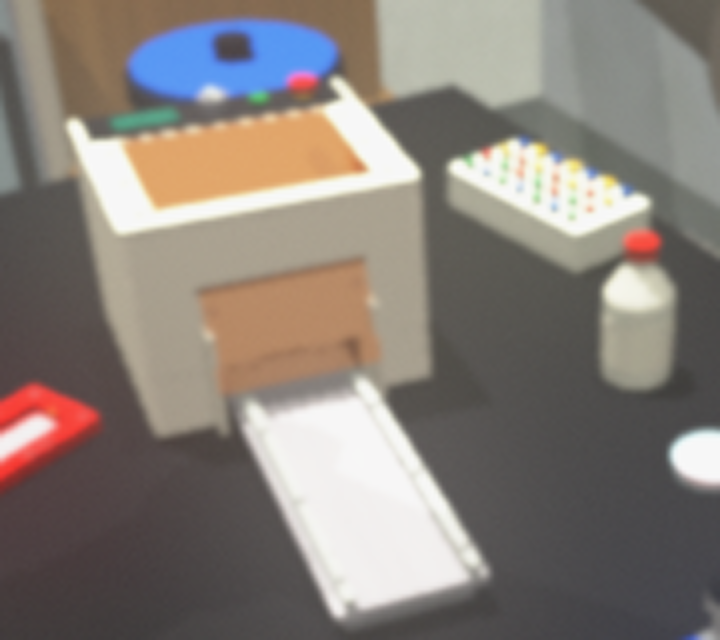

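The bed is empty, so the carrier is inside. Now I'll set the stick down.

Call:
jog_arm(
  steps=[
    {"claw": 1, "offset": [0.02, 0, 0.48], "angular": [0, 0, 0]},
    {"claw": 1, "offset": [0.02, 0, 0.48], "angular": [0, 0, 0]},
    {"claw": 1, "offset": [0.02, 0, 0.48], "angular": [0, 0, 0]},
    {"claw": 1, "offset": [0, 0, 0.07], "angular": [0, 0, 0]},
    {"claw": 1, "offset": [0, 0, 0.04], "angular": [0, 0, 0]},
    {"claw": 1, "offset": [0, 0, 0], "angular": [0, 0, 0]},
    {"claw": 1, "offset": [0, 0, 0], "angular": [0, 0, 0]},
  ],
)

```text
clock: 17.42
tool_pos: [0.5279, -0.3684, 0.0484]
tool_rot: [2.061, 2.369, 0.001]
contact_force: [0.2, -0.2, -1.0]
grip_width: 0.0258
finger_force: 45.0
```

Call:
jog_arm(
  steps=[
    {"claw": 1, "offset": [0, 0, 0.04], "angular": [0, 0, 0]},
    {"claw": 1, "offset": [0, 0, 0.04], "angular": [0, 0, 0]},
    {"claw": 1, "offset": [0, 0, 0], "angular": [0, 0, 0]},
    {"claw": 1, "offset": [0, 0, 0], "angular": [0, 0, 0]},
  ],
)

```text
clock: 17.75
tool_pos: [0.5278, -0.3685, 0.0445]
tool_rot: [2.061, 2.369, 0.001]
contact_force: [0.1, 1.0, 5.1]
grip_width: 0.0255
finger_force: 45.0
```

Down on the mat at 5 N. Next I release and rise.

Call:
jog_arm(
  steps=[
    {"claw": 0, "offset": [0, 0, 0], "angular": [0, 0, 0]},
    {"claw": 0, "offset": [0, 0, 0], "angular": [0, 0, 0]},
    {"claw": 0, "offset": [0, 0, 0], "angular": [0, 0, 0]},
    {"claw": 0, "offset": [0, 0, 0], "angular": [0, 0, 0]},
    {"claw": 0, "offset": [0, 0, 0], "angular": [0, 0, 0]},
    {"claw": 0, "offset": [0, 0, 0], "angular": [0, 0, 0]},
    {"claw": 0, "offset": [0, 0, 0], "angular": [0, 0, 0]},
    {"claw": 0, "offset": [0, 0, 0], "angular": [0, 0, 0]},
  ],
)

```text
clock: 18.42
tool_pos: [0.5273, -0.3683, 0.0439]
tool_rot: [-2.062, -2.37, 0.0]
contact_force: [-0.5, 0.4, -0.3]
grip_width: 0.0757
finger_force: 0.0
```

Call:
jog_arm(
  steps=[
    {"claw": 0, "offset": [0, 0, -0.3], "angular": [0, 0, 0]},
    {"claw": 0, "offset": [0, 0, -0.6], "angular": [0, 0, 0]},
    {"claw": 0, "offset": [0, 0, -0.8], "angular": [0, 0, 0]},
    {"claw": 0, "offset": [0, 0, -0.8], "angular": [0, 0, 0]},
    {"claw": 0, "offset": [0, 0, -0.8], "angular": [0, 0, 0]},
    {"claw": 0, "offset": [0, 0, -0.8], "angular": [0, 0, 0]},
    {"claw": 0, "offset": [0, 0, 0], "angular": [0, 0, 0]},
    {"claw": 0, "offset": [0, 0, 0], "angular": [0, 0, 0]},
  ],
)

```text
clock: 19.08
tool_pos: [0.528, -0.3689, 0.2104]
tool_rot: [2.06, 2.368, 0.002]
contact_force: [-0.3, 0.5, -0.2]
grip_width: 0.0939
finger_force: 0.0
```

```bash
python3 - <<'E'
from plan import *
im,w=cloud("side"); save(im,"pics/s5.png")
hsv=cv2.cvtColor(im,cv2.COLOR_RGB2HSV);x,y,h=np.moveaxis(w,-1,0)
b=(x>.44)&(x<.64)&(y>-.45)&(y<-.17)&(h>.006)&(h<.1)&(hsv[...,1]>110)&(hsv[...,0]>95)&(hsv[...,0]<130)
print(np.percentile(w[b],[2,98],0).round(3).tolist(),cv2.minAreaRect(w[b][:,:2].astype(np.float32)*1000))
im,w=cloud("top")
o=np.array([433.3,.3])/1000; a=np.radians(80.8); d=np.array([np.cos(a),np.sin(a)]); l=np.array([-d[1],d[0]])
S=(w[...,:2]-o)@d*1000-213; L=(w[...,:2]-o)@l*1000; H=w[...,2]*1000
for a0 in range(20,180,10):
    q=(S>=a0)&(S<a0+10)&(abs(L)<20); print(a0,q.sum(),np.median(H[q]).round(1) if q.any() else "",end="; ")
save(cv2.resize(im[140:260,70:290],None,fx=3,fy=3,interpolation=cv2.INTER_CUBIC),"pics/t5.png")
E
```

```text
[[0.494, -0.392, 0.01], [0.538, -0.24, 0.076]] ((518.1885375976562, -315.0806579589844), (41.249881744384766, 160.27008056640625), 7.100080490112305)
20 80 126.6; 30 100 184.0; 40 45 192.9; 50 48 191.5; 60 46 191.4; 70 46 191.9; 80 48 191.6; 90 45 192.5; 100 44 191.8; 110 50 191.5; 120 45 191.7; 130 45 192.5; 140 47 191.3; 150 47 191.5; 160 42 191.7; 170 46 191.7;
```

View pics/t5.png

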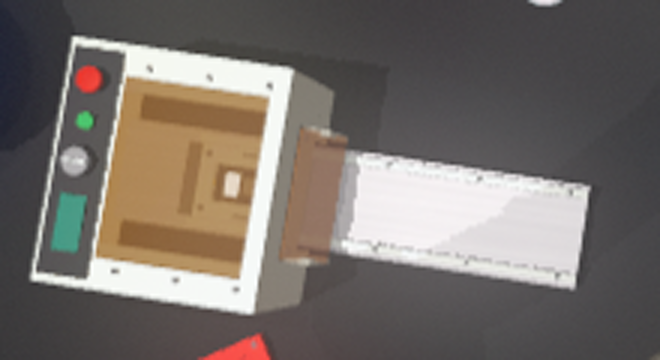

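View pics/s5.png

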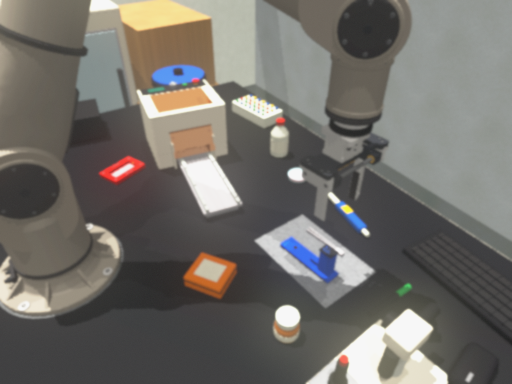

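```bash
python3 - <<'E'
from plan import *
p=camera_params("top");K=np.array(p["K"]);Rm=R.from_rotvec(np.ravel(p["rvec"])).as_matrix();t=np.ravel(p["tvec"]);C=-Rm.T@t
o=np.array([467.6,211])/1000; a=np.radians(80.8); d=np.array([np.cos(a),np.sin(a)])
for nm,u,v,z in(("front hole mid",232,184,.04),("retainer front edge",215,183,.0455),("front edge?",200,178,.044),("stop bar far",180,176,.044)):
    r=Rm.T@np.linalg.inv(K)@[u/3+70,v/3+140,1]; q=C+r*(z-C[2])/r[2]; print(nm,(q[:2]-o)@d*1000)
E
```

```text
front hole mid 115.53800943653047
retainer front edge 132.51363510087336
front edge? 150.21502550800926
stop bar far 172.3632236410631
```

The carrier's front edge appears right against the stop bar. The stick stands on the mat, the other things are where they were, and the gripper is clear.

```bash
python3 -c "
from bench import *
print(finish_job())"
```

```text
the job is handed in; nothing more can be done
None
```

I handed the job in at about 19 s, with no verdict returned: the retainer measured seated, the carrier is home against the stop (16 N on contact), the stick stands on the mat, and the other things look undisturbed.

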